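# Meter two sample tubes out of a trough

### The arm

A 6-joint arm with a two-finger parallel gripper is mounted at the origin on the work surface. World frame = base frame: x ahead of the robot, y to its left, z up, the work surface at z = 0. Lengths are in m, angles in degrees, forces in N, time in s.
With the tool pointing down it reaches from about 0.3 to 0.75 m from the base axis. Payload 8.5 kg.
Tool frame: the origin (TCP) lies midway between the tips of the shut fingers; the grasp point (between the pads) lies 19 mm behind it (env.hold_point_z is the distance from the TCP to the grasp point, in m); z points along the fingers, y is the line along which they close (so a half turn about z gives the same grasp; the last joint's range is limited). The gripper opens to 85 mm and grips with 20 to 120 N. Pads are 22 mm wide; open, the fingers measure 114 mm over their backs; the gripper's body (76 mm by 85 mm) begins 54 mm behind the grasp point. The pads swing forward as they close: fully open they stand 13 mm farther back than shut.
Start: joints at [-12.336, 21.807, 74.336, -0, 83.858, -12.336], TCP at [0.55, 0, 0.231] pointing down, gripper open.
Joint ranges: [-178.18, 178.18], [-50.72, 133.34], [12.68, 142.11], [-81.47, 261.47], [9.98, 163.14], [-165.26, 165.26]. Speed limits (degrees/s): [136.94, 136.94, 180, 180, 180, 180].

### API

Orientations are given as a 3x3 rotation matrix whose columns are the frame's x, y, z axes.
In Python, from rig import observe, get_image, camera_info, env gives the robot as it stands.
- The arm moves only by the tool drive_tool, never from a script. Its arguments are lists of equal length, an entry for each row: "offset": the shift along the tool's x, y, z in units of 40 mm (1.0 is 40 mm), a list of three; "turn": the turn, a rotation vector about the tool's x, y, z in units of 6 degrees (1.0 is 6 degrees), a list of three; "hand": the opening, from 0 (shut) to 1 (fully open). A call has exactly 10 rows; each row shifts and turns the commanded pose from where the row before left it, along the tool's axes as they then stand; what a row does not reach is not made up. A row lasts 1/8 s, in which the tool goes at most 62.5 mm and 10.7 degrees, less where a joint would pass 70% of its speed; a pose out of reach is approached as far as the arm can. A call is refused whole if a number of a shift passes 1 or a number of a turn 1, either way. A call with a gripper value outside its range is refused whole. The fingers move at their own pace and stop on an object; "newtons" is the grip in N (left out, the last holds). Time passes only in rows, so rows that do not move let the fingers close, or fill a call up. It gives the time, the measured TCP pose, the force, the opening and the grip force at its end, in the units of the state.
- observe(): the state, without advancing time (a new reading comes with each control period).
- get_image(name): name is "scene" or "side" or "wrist"; returns the picture (400x640x3 uint8, blue, green, red); there is no depth.
- camera_info(name): a dict with "fx", "fy", "cx", "cy" (pixels), "world_to_cam" (4x4, takes a point from world to camera coordinates). Camera axes: x right, y down, z forward; pixel columns grow to the right and rows downward; lengths in m; the calibration is good to about 2 mm. The wrist camera is an equidistant fisheye: a pixel r from the principal point sees the ray r / f radians off the axis. A picture is of the moment at which its call begins: read the wrist's pose just before it. camera_info takes no time and is no camera call; for the wrist camera it gives the pose at the moment of the call.
- env.close_job(): hands the job in; it is judged then, once.
The state is a dict: "time_s": time; "q": joint angles; "qvel": joint speeds; "joint_efforts": joint torques, N m; "position": TCP position; "tool_rot": TCP orientation; "ft_force": force on the tool from outside, world axes, zero at the start; "wrist_torque": the same for the moment, N m; "grip_width": finger opening in m; "gripper_force": force on a finger pad.
Only numpy, scipy, OpenCV 4.12 (cv2) and the standard library are available. Lean on these libraries where they do the work, as an engineer would, in place of code of your own. Each camera call takes 0.05 s, during which the arm holds its last target. There are 200 camera calls.

### The job

Lift the steel trough of sample tubes by its handle and tip it over the square steel tray, its pouring lip less than a hand's width above the tray, until just two of the three tubes have rolled out; keep it tipped until those two lie in the tray. Then level it and stand it, with the third tube still inside, back on the middle of the rubber mat and let go; leave the petri dishes where they are.

Things in the scene. Friction and masses are not known exactly. Their poses are not given: they have to be found in the camera images.
- trough_handle (a point): centre of the handle of a loose half-round steel trough. The handle is a straight, flat-sided grey bar above the trough: 133 mm long (along y), 14 mm thick (along x), 30 mm tall (along z); this point is its middle, 105 mm above the trough's underside; 45 mm free below the bar. z is up when the trough stands. Trough without tubes: 0.3 to 0.55 kg, 106 mm wide (x), 133 mm long (y)
- trough_axis (a point): on the trough's half-round floor's axis, 45 mm below the handle's centre. The floor has 55 mm radius, so the tubes roll to its lowest part. Tipped lip-down, tubes roll out over the lip one at a time: the first at about 20 to 30 degrees of tilt, the second at about 30 to 44, the last not before 50; it varies with friction. None at under 15 degrees
- trough_lip (a point): middle of the edge of the pouring lip, the trough's low side toward its -x: 45 mm from the handle's centre toward -x and 76.5 mm below it; the edge runs along y, axes as the trough's; the opposite (+x) wall is 36 mm higher. When the trough is tipped 20 to 50 degrees its underside hangs up to 25 mm lower than this edge
- trough_foot (a point): middle of the trough's underside, 105 mm below the handle's centre; it stands on the straight feet of its two end plates, 70 mm long along x at y = +-64 mm; above the feet the end plates widen in steps, following the round floor (half-widths 35 mm at the foot, 40 at 10 mm up, 48 at 18 mm up to the lip)
- tray: fixed, empty, open square tray of steel, 190 x 190 mm outside, walls 4 mm thick and 35 mm high, floor 4 mm thick; origin under its centre, sides along x and y
- mat: fixed grey rubber mat, 200 x 200 mm, 4 mm thick; origin under its centre; the trough starts on it, up to 35 mm from its middle
- tube0_mid (a point): capped round-ended plastic sample tube 0 of three alike: white body, grey cap band, 115 mm long, 29 mm thick, 40 to 50 g; the point is its centre, its y axis runs along its length. At the start all three lie side by side in the trough, parallel to the handle
- tube1_mid (a point): capped round-ended plastic sample tube 1 of three alike: white body, grey cap band, 115 mm long, 29 mm thick, 40 to 50 g; the point is its centre, its y axis runs along its length. At the start all three lie side by side in the trough, parallel to the handle
- tube2_mid (a point): capped round-ended plastic sample tube 2 of three alike: white body, grey cap band, 115 mm long, 29 mm thick, 40 to 50 g; the point is its centre, its y axis runs along its length. At the start all three lie side by side in the trough, parallel to the handle
- dish_a: flat round petri dish with lid, 94 mm across, 17 mm high, bystander; origin under its centre
- dish_b: second petri dish, 94 mm across, 17 mm high, bystander; origin under its centre
Things that resemble listed ones, but are neither listed nor needed, are in the scene too. Leave any turquoise look-alike of the part that bears trough_handle alone.

How it is judged:
By the outcome, as a careful person would: the job done as asked, in the order asked, and still so for the second after the job is handed in, with the robot touching nothing.
It also fails if it takes over 69 s, if anything falls off the work surface, if the arm or the gripper's body presses on something with over 40 N, if the wrist force passes 120 N, or if a joint passes its speed limit or range.

## Working session

There is one attempt and no reset: what is moved stays moved. The work goes in short steps, Python scripts to look and compute and a tool call to move; the robot and the scene stay as the last step left them, time stands still between calls to the robot, and variables do not carry over. Pictures are saved under pics/ and viewed, at most 10 in all, crops included, and the job is handed in when it is done.

Besides the shell and the picture viewer there is one more tool, called by a JSON object that holds its "name" and its "arguments". drive_tool: Moves the arm, as the interface text tells. Its arguments: {"type":"object","properties":{"offset":{"type":"array"},"turn":{"type":"array"},"hand":{"type":"array"},"newtons":{"type":"number"}},"required":["offset","turn","hand"]}

```bash
mkdir -p pics; python3 - <<'E'
from rig import observe,get_image,camera_info,env
import cv2,numpy as np
s=observe();print(s['time_s'],s['position'],s['tool_rot'],s['ft_force'],env.hold_point_z)
for n in['scene','side']:
    c=camera_info(n);print(n,c['fx'],c['cx'],c['cy'],np.round(c['world_to_cam'],3).tolist())
    cv2.imwrite(f'pics/{n}0.png',get_image(n))
E
```

```text
0.0 [5.49713372e-01 7.95392484e-05 2.30712439e-01] [[-1.45816232e-05  9.99999007e-01 -1.40905618e-03]
 [ 9.99999953e-01  1.50127912e-05  3.05987602e-04]
 [ 3.06008452e-04 -1.40905165e-03 -9.99998960e-01]] [-0.10248573  0.8197577   0.10607873] 0.0187
scene 383.05724301613816 321.56123473311754 206.90127957308198 [[-0.128, 0.992, -0.017, 0.018], [0.796, 0.093, -0.599, -0.301], [-0.592, -0.09, -0.801, 1.434], [0.0, 0.0, 0.0, 1.0]]
side 378.0624772774021 320.21119205810777 203.72571012677489 [[-0.881, -0.473, 0.005, 0.426], [-0.343, 0.634, -0.693, 0.185], [0.325, -0.613, -0.721, 0.989], [0.0, 0.0, 0.0, 1.0]]
```

View pics/scene0.png

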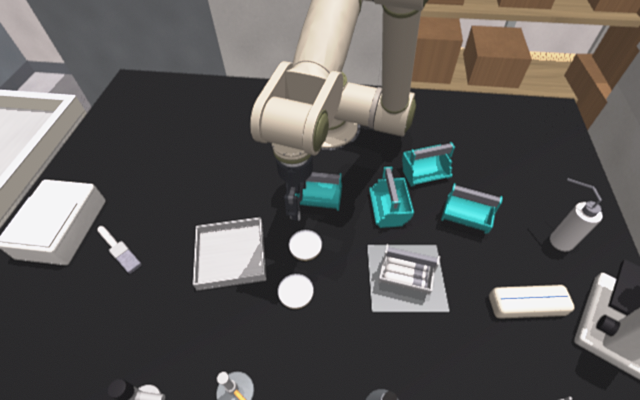

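View pics/side0.png

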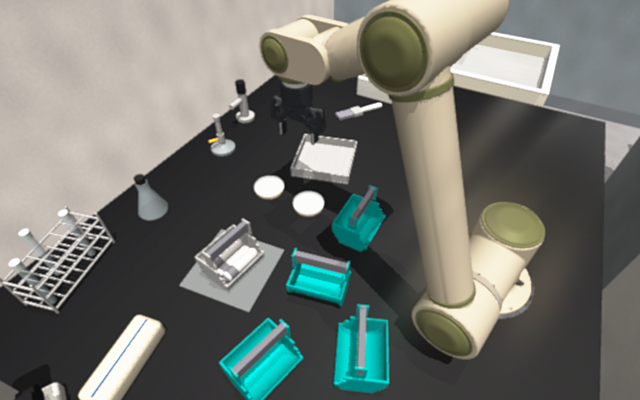

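The scene picture shows these candidates for the trough:
- the grey trough on the mat, at scene (408,272) / side (230,253)
- turquoise look-alikes at scene (322,190), (391,198), (429,162) and (472,208)

I choose the grey one on the mat, which has white tubes in it. The tray is at (229,253) and the dishes are at (305,245) and (296,291). Next is a close crop to check.

```bash
python3 - <<'E'
import cv2,numpy as np
a=cv2.imread('pics/scene0.png')[235:320,360:460];b=cv2.imread('pics/side0.png')[205:310,175:290]
a=cv2.resize(a,(400*100//100,340),interpolation=2);b=cv2.resize(b,(400,365),interpolation=2)
im=np.zeros((365,800,3),np.uint8);im[:340,:400]=a;im[:,400:]=b
cv2.imwrite('pics/crop.png',im)
E
```

```text
(no output)
```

View pics/crop.png

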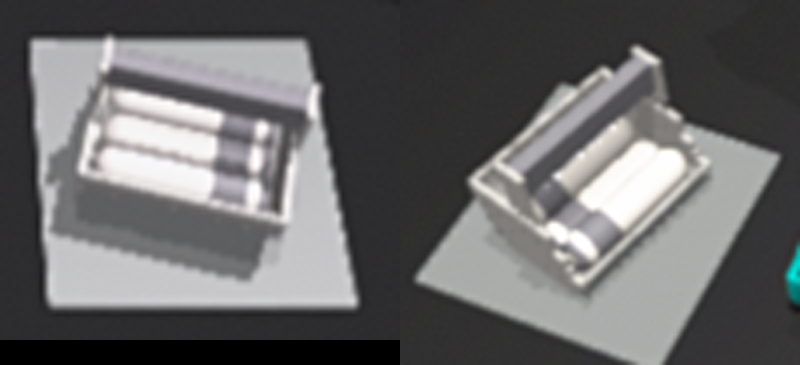

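```bash
cat > h.py <<'E'
from rig import observe,get_image,camera_info,env
import cv2,numpy as np
def P(n):
    c=camera_info(n);K=np.array([[c['fx'],0,c['cx']],[0,c['fy'],c['cy']],[0,0,1]]);return K@np.array(c['world_to_cam'])[:3]
def tri(a,b):
    X=cv2.triangulatePoints(P('scene'),P('side'),np.array(a,float).reshape(2,1),np.array(b,float).reshape(2,1)).ravel();return X[:3]/X[3]
def proj(n,X):
    x=P(n)@np.r_[X,1];return x[:2]/x[2]
def onz(n,uv,z):
    p=P(n);H=np.c_[p[:,0],p[:,1],p[:,2]*z+p[:,3]];x=np.linalg.solve(H,[*uv,1]);return x[:2]/x[2]
E
python3 - <<'E'
from h import *
S=lambda u,v:(u/4+360,v/4+235)
D=lambda u,v:((u-400)/3.478+175,v/3.478+205)
print('bar -y',tri(S(108,55),D(640,62)),'bar +y',tri(S(312,100),D(515,160)))
print('+x rim +y',tri(S(285,225),D(475,182)),'-y',tri(S(80,180),D(605,75)))
for k,uv in dict(mat_a=(30,40),b=(305,40),c=(358,305),d=(48,305)).items(): print(k,onz('scene',S(*uv),.004))
for uv in[(197,225),(262,219),(266,279),(194,290)]: print('tray',onz('scene',uv,.035))
for uv in[(305,244),(296,290)]: print('dish',onz('scene',uv,.017))
E
```

```text
bar -y [0.57782653 0.22744635 0.12119511] bar +y [0.59678284 0.34769593 0.12897071]
+x rim +y [0.65204056 0.34381316 0.06428646] -y [0.63427934 0.21547248 0.05997951]
mat_a [0.49955929 0.18129853]
b [0.47600494 0.37950648]
c [0.67447301 0.40366801]
d [0.69886183 0.20430672]
tray [ 0.50917289 -0.32375778]
tray [ 0.46547717 -0.13692613]
tray [ 0.65621239 -0.08307439]
tray [ 0.71012277 -0.26506704]
dish [0.5254612  0.00127056]
dish [ 6.69773300e-01 -6.48936986e-04]
```

{"name": "drive_tool", "arguments": {"offset": [[0.9, 0.12, 0], [0.9, 0.12, 0], [0.9, 0.12, 0], [0.9, 0.12, 0], [0.9, 0.12, 0.1], [0.9, 0.12, 0.1], [0.9, 0.1, 0.2], [0.9, 0.1, 0.3], [0, 0, 0], [0, 0, 0]], "turn": [[0, 0, 0], [0, 0, 0], [0, 0, 0], [0, 0, 0], [0, 0, 0], [0, 0, 0], [0, 0, 0.5], [0, 0, 0.5], [0, 0, 0.5], [0, 0, 0]], "hand": [1, 1, 1, 1, 1, 1, 1, 1, 1, 1]}}

```text
time_s: 1.35
position: [0.5884, 0.288, 0.2027]
tool_rot: [[0.155, 0.988, -0.001], [0.988, -0.155, -0.0], [-0.001, -0.001, -1.0]]
ft_force: [-0.1, -0.2, -0.5]
grip_width: 0.0852
gripper_force: 0.0
```

```bash
python3 - <<'E'
from h import *
s=observe();print(s['time_s'],s['position'],s['tool_rot'].tolist() if hasattr(s['tool_rot'],'tolist') else s['tool_rot'],s['ft_force'])
c=camera_info('wrist');print(c)
im=get_image('wrist')
T=np.array(c['world_to_cam'])
def wp(X):
    x=T[:3]@np.r_[X,1];r=np.hypot(x[0],x[1]);th=np.arctan2(r,x[2]);return np.array([c['cx']+c['fx']*th*x[0]/r,c['cy']+c['fy']*th*x[1]/r])
H=np.array([.587,.288,.109]);a=np.radians(-9);R=np.array([[np.cos(a),-np.sin(a),0],[np.sin(a),np.cos(a),0],[0,0,1]])
im=im.copy()
pts=[[(sx*.007,sy*.0665,.015) for sx,sy in((-1,-1),(1,-1),(1,1),(-1,1))],[(-.045,-.0665,-.0765),(-.045,.0665,-.0765),(.053,.0665,-.0405),(.053,-.0665,-.0405)]]
for p in pts:
    cv2.polylines(im,[np.array([wp(H+R@q) for q in p]).astype(int)],True,(0,0,255),1)
cv2.imwrite('pics/w1.png',im)
E
```

```text
1.35 [0.58844338 0.28796938 0.20269402] [[0.15547529098432047, 0.9878391414365537, -0.0011245173335353686], [0.9878396194326462, -0.15547581679729564, -0.0003958160919990741], [-0.0005658378794212621, -0.0010493031527251868, -0.9999992893949416]] [-0.07734274 -0.20854933 -0.52994531]
{'fx': 309.70691628693146, 'fy': 309.70691628693146, 'cx': 320.5884946922963, 'cy': 202.12126797456395, 'world_to_cam': array([[ 9.87980954e-01, -1.54574673e-01, -5.51535989e-04,
        -5.36636376e-01],
       [-1.47376280e-01, -9.43035884e-01,  2.98267588e-01,
         3.28220652e-01],
       [-4.66247332e-02, -2.94601413e-01, -9.54482133e-01,
         4.64893770e-01],
       [ 0.00000000e+00,  0.00000000e+00,  0.00000000e+00,
         1.00000000e+00]])}
```

View pics/w1.png

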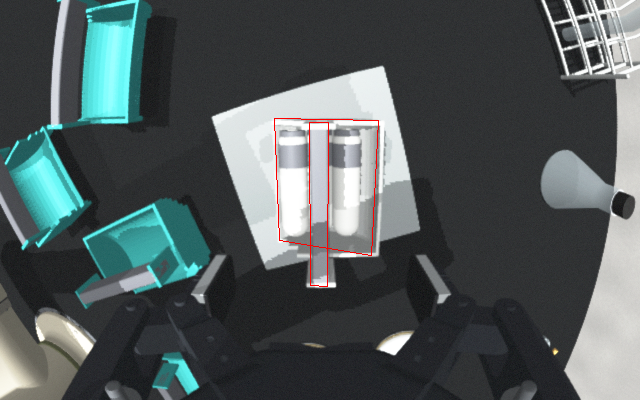

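The overlay fits the grey trough: the bar is at (319,205) and the lip edge at x≈277 px, facing the robot. The high wall is at x≈380. The pose is good, so I descend and grip.

{"name": "drive_tool", "arguments": {"offset": [[0, -0.03, 0.6], [0, 0, 0.6], [0, 0, 0.6], [0, 0, 0.5], [0, 0, 0.3], [0, 0, 0.2], [0, 0, 0], [0, 0, 0], [0, 0, 0], [0, 0, 0]], "turn": [[0, 0, 0], [0, 0, 0], [0, 0, 0], [0, 0, 0], [0, 0, 0], [0, 0, 0], [0, 0, 0], [0, 0, 0], [0, 0, 0], [0, 0, 0]], "hand": [1, 1, 1, 1, 1, 1, 0.5, 0, 0, 0], "newtons": 80}}

```text
time_s: 2.65
position: [0.5876, 0.288, 0.0918]
tool_rot: [[0.156, 0.988, 0.001], [0.988, -0.156, 0.0], [0.0, 0.0, -1.0]]
ft_force: [-5.4, -1.6, 17.6]
grip_width: 0.0132
gripper_force: 77.5
```

{"name": "drive_tool", "arguments": {"offset": [[0, 0, -0.05], [0, 0, -0.2], [0, 0, -0.4], [0, 0, -0.5], [-0.1, 0.03, -0.5], [-0.2, 0.07, -0.4], [-0.4, 0.1, -0.3], [-0.6, 0.1, -0.15], [-0.7, 0.1, 0], [-0.7, 0.1, 0]], "turn": [[0, 0, 0], [0, 0, 0], [0, 0, 0], [0, 0, 0], [0, 0, 0], [0, 0, 0], [0, 0, 0], [0, 0, 0], [0, 0, 0], [0, 0, 0]], "hand": [0, 0, 0, 0, 0, 0, 0, 0, 0, 0]}}

```text
time_s: 3.9
position: [0.5902, 0.1762, 0.1915]
tool_rot: [[0.157, 0.988, -0.0], [0.988, -0.157, -0.0], [-0.0, -0.0, -1.0]]
ft_force: [0.2, -0.1, -5.9]
grip_width: 0.0128
gripper_force: 78.1
```

{"name": "drive_tool", "arguments": {"offset": [[-0.75, 0.15, 0], [-0.75, 0.15, 0], [-0.75, 0.15, 0], [-0.75, 0.15, 0], [-0.75, 0.15, 0], [-0.75, 0.15, 0], [-0.75, 0.15, 0], [-0.75, 0.15, 0], [-0.7, 0.15, 0], [-0.6, 0.1, 0]], "turn": [[0, 0, 0], [0, 0, 0], [0, 0, 0], [0, 0, 0], [0, 0, 0], [0, 0, 0], [0, 0, 0], [0, 0, 0], [0, 0, 0], [0, 0, 0]], "hand": [0, 0, 0, 0, 0, 0, 0, 0, 0, 0]}}

```text
time_s: 5.15
position: [0.6013, -0.1214, 0.1914]
tool_rot: [[0.158, 0.988, -0.001], [0.988, -0.158, -0.0], [-0.0, -0.001, -1.0]]
ft_force: [0.4, 0.6, -5.0]
grip_width: 0.0125
gripper_force: 78.1
```

{"name": "drive_tool", "arguments": {"offset": [[-0.5, 0.05, 0], [-0.3, 0.05, 0], [-0.15, 0, 0], [0, 0, 0], [0, 0, 0], [0, 0, 0], [0, 0, 0], [0, 0, 0], [0, 0, 0], [0, 0, 0]], "turn": [[0, 0, 0], [0, 0, 0], [0, 0, -0.2], [0, 0, -0.5], [0, 0, -0.7], [0, 0, -0.8], [0, 0, -0.8], [0, 0, -0.5], [0, 0, -0.3], [0, 0, 0]], "hand": [0, 0, 0, 0, 0, 0, 0, 0, 0, 0]}}

```text
time_s: 6.4
position: [0.5999, -0.1572, 0.1913]
tool_rot: [[-0.239, 0.971, -0.0], [0.971, 0.239, 0.0], [0.0, -0.0, -1.0]]
ft_force: [0.4, 0.4, -5.6]
grip_width: 0.013
gripper_force: 78.0
```

```bash
python3 - <<'E'
from h import *
s=observe();print(s['time_s'],s['position'],s['q'],s['ft_force'],s['grip_width'])
a=get_image('scene');b=get_image('side');cv2.imwrite('pics/a1.png',a);cv2.imwrite('pics/b1.png',b)
a=cv2.resize(a[130:310,160:360],(400,360));b=cv2.resize(b[60:240,240:440],(400,360))
cv2.imwrite('pics/ab1.png',np.hstack([a,b]))
E
```

```text
6.4 [ 0.59993719 -0.15720738  0.19134612] [-2.56060273e+01  3.05333285e+01  6.62776995e+01  3.05705637e-03
  8.31932942e+01 -3.94292303e+01] [ 0.4055399   0.37111841 -5.56750626] 0.012982562107544945
```

View pics/ab1.png

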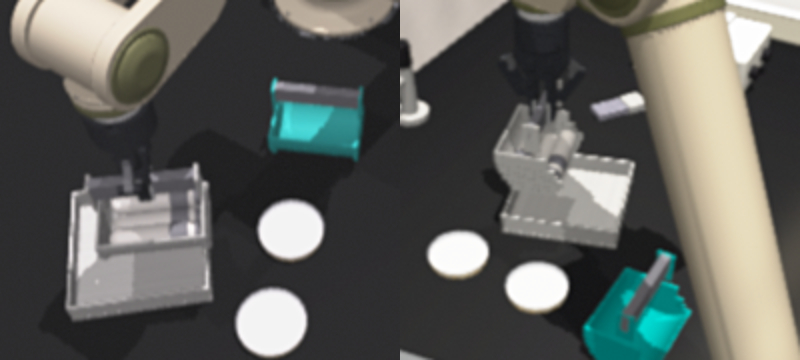

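The trough is held level, its tubes inside, over the tray. The dishes are untouched. Next I centre, lower and tilt to about 15°.

{"name": "drive_tool", "arguments": {"offset": [[-0.2, -0.06, 0.1], [-0.3, -0.1, 0.3], [-0.3, -0.1, 0.3], [-0.2, -0.06, 0.2], [0, 0, 0.1], [0, 0, 0.05], [0, 0, 0], [0, 0, 0], [0, 0, 0], [0, 0, 0]], "turn": [[0, 0, 0], [0, 0, 0], [0, 0, 0], [0, 0, 0], [-0.2, 0, 0], [-0.4, 0, 0], [-0.5, 0, 0], [-0.5, 0, 0], [-0.5, 0, 0], [-0.4, 0, 0]], "hand": [0, 0, 0, 0, 0, 0, 0, 0, 0, 0]}}

```text
time_s: 7.75
position: [0.5969, -0.1991, 0.1496]
tool_rot: [[-0.239, 0.937, 0.253], [0.971, 0.23, 0.062], [-0.0, 0.261, -0.965]]
ft_force: [0.0, 0.8, -5.0]
grip_width: 0.013
gripper_force: 78.1
```

```bash
cat > look.py <<'E'
import sys
from h import *
s=observe();R=np.array(s['tool_rot']);print('t',round(s['time_s'],2),'pos',np.round(s['position'],4),'tilt',round(float(np.degrees(np.arccos(-R[2,2]))),1),'F',np.round(s['ft_force'],2),'w',round(s['grip_width'],4))
k=sys.argv[1]
im={n:get_image(n) for n in('scene','side')}
for n in im: cv2.imwrite(f'pics/{n}_{k}.png',im[n])
if len(sys.argv)>2:
    p=sys.argv[2]
    for n in im:
        o=cv2.imread(f'pics/{n}_{p}.png');print(n,'diff px',int((cv2.absdiff(o,im[n]).max(2)>40)[60:310,160:440].sum()))
a=cv2.resize(im['scene'][180:300,180:313],(400,360));b=cv2.resize(im['side'][90:210,260:393],(400,360))
cv2.imwrite(f'pics/ab_{k}.png',np.hstack([a,b]))
E
python3 look.py 15
```

```text
t 7.75 pos [ 0.5969 -0.1991  0.1496] tilt 15.1 F [ 0.03  0.76 -4.97] w 0.013
```

{"name": "drive_tool", "arguments": {"offset": [[0, 0, 0], [0, 0, 0], [0, 0, 0], [0, 0, 0], [0, 0, 0], [0, 0, 0], [0, 0, 0], [0, 0, 0], [0, 0, 0], [0, 0, 0]], "turn": [[-0.1, 0, 0], [-0.1, 0, 0], [-0.1, 0, 0], [-0.1, 0, 0], [-0.1, 0, 0], [-0.1, 0, 0], [-0.1, 0, 0], [-0.1, 0, 0], [0, 0, 0], [0, 0, 0]], "hand": [0, 0, 0, 0, 0, 0, 0, 0, 0, 0]}}

```text
time_s: 9.1
position: [0.5971, -0.1994, 0.1494]
tool_rot: [[-0.238, 0.914, 0.329], [0.971, 0.224, 0.081], [-0.0, 0.339, -0.941]]
ft_force: [-0.8, 0.5, -6.2]
grip_width: 0.013
gripper_force: 78.2
```

```bash
python3 look.py 20 15
```

```text
t 9.1 pos [ 0.5971 -0.1994  0.1494] tilt 19.8 F [-0.82  0.53 -6.24] w 0.013
scene diff px 2593
side diff px 1517
```

{"name": "drive_tool", "arguments": {"offset": [[0, 0, 0], [0, 0, 0], [0, 0, 0], [0, 0, 0], [0, 0, 0], [0, 0, 0], [0, 0, 0], [0, 0, 0], [0, 0, 0], [0, 0, 0]], "turn": [[-0.1, 0, 0], [-0.1, 0, 0], [-0.1, 0, 0], [-0.1, 0, 0], [-0.1, 0, 0], [-0.1, 0, 0], [-0.1, 0, 0], [0, 0, 0], [0, 0, 0], [0, 0, 0]], "hand": [0, 0, 0, 0, 0, 0, 0, 0, 0, 0]}}

```text
time_s: 10.45
position: [0.5972, -0.1994, 0.1494]
tool_rot: [[-0.239, 0.887, 0.395], [0.971, 0.218, 0.097], [-0.0, 0.407, -0.914]]
ft_force: [1.1, -0.4, -4.3]
grip_width: 0.0129
gripper_force: 78.2
```

```bash
python3 look.py 24 20
```

```text
t 10.45 pos [ 0.5972 -0.1994  0.1494] tilt 24.0 F [ 1.1  -0.4  -4.28] w 0.0129
scene diff px 2344
side diff px 1523
```

{"name": "drive_tool", "arguments": {"offset": [[0, 0, 0], [0, 0, 0], [0, 0, 0], [0, 0, 0], [0, 0, 0], [0, 0, 0], [0, 0, 0], [0, 0, 0], [0, 0, 0], [0, 0, 0]], "turn": [[-0.1, 0, 0], [-0.1, 0, 0], [-0.1, 0, 0], [-0.1, 0, 0], [-0.1, 0, 0], [-0.1, 0, 0], [-0.1, 0, 0], [0, 0, 0], [0, 0, 0], [0, 0, 0]], "hand": [0, 0, 0, 0, 0, 0, 0, 0, 0, 0]}}

```text
time_s: 11.8
position: [0.5972, -0.1994, 0.1494]
tool_rot: [[-0.239, 0.856, 0.459], [0.971, 0.21, 0.113], [-0.0, 0.473, -0.881]]
ft_force: [-0.3, 0.9, -5.0]
grip_width: 0.0126
gripper_force: 78.3
```

```bash
python3 look.py 28 24
```

```text
t 11.8 pos [ 0.5972 -0.1994  0.1494] tilt 28.2 F [-0.26  0.86 -5.05] w 0.0126
scene diff px 2123
side diff px 1539
```

View pics/ab_28.png

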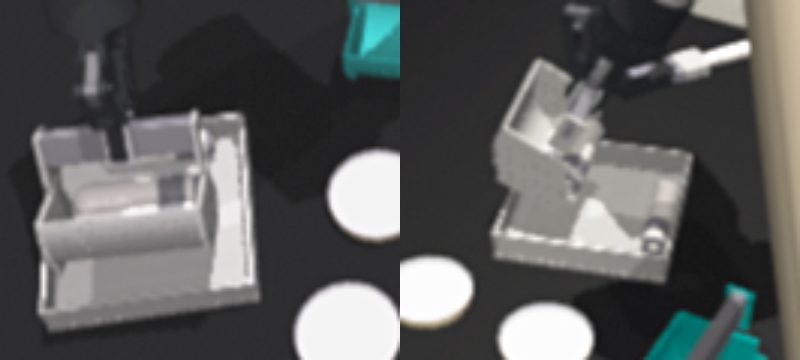

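One tube lies in the tray at crop (655,215), and the other two are still in the trough. I continue in small steps and watch that tray region.

```bash
sed -i "s/\[60:310,160:440\]/[60:310,160:440] if n=='scene' else (cv2.absdiff(o,im[n]).max(2)>40)[140:184,327:358]/; s/int((cv2.*sum())/int(((cv2.absdiff(o,im[n]).max(2)>40)[slice(*(0,400) if n=='scene' else (140,184)),slice(*(0,640) if n=='scene' else (327,358))]).sum())/" look.py; tail -8 look.py|head -5
```

```text
im={n:get_image(n) for n in('scene','side')}
for n in im: cv2.imwrite(f'pics/{n}_{k}.png',im[n])
if len(sys.argv)>2:
    p=sys.argv[2]
    for n in im:
```

{"name": "drive_tool", "arguments": {"offset": [[0, 0, 0], [0, 0, 0], [0, 0, 0], [0, 0, 0], [0, 0, 0], [0, 0, 0], [0, 0, 0], [0, 0, 0], [0, 0, 0], [0, 0, 0]], "turn": [[-0.1, 0, 0], [-0.1, 0, 0], [-0.1, 0, 0], [-0.1, 0, 0], [-0.1, 0, 0], [0, 0, 0], [0, 0, 0], [0, 0, 0], [0, 0, 0], [0, 0, 0]], "hand": [0, 0, 0, 0, 0, 0, 0, 0, 0, 0]}}

```text
time_s: 13.15
position: [0.5971, -0.1994, 0.1493]
tool_rot: [[-0.239, 0.831, 0.503], [0.971, 0.204, 0.124], [0.0, 0.518, -0.855]]
ft_force: [-0.1, 0.4, -4.5]
grip_width: 0.0128
gripper_force: 78.3
```

```bash
python3 look.py 31 28
```

```text
t 13.15 pos [ 0.5971 -0.1994  0.1493] tilt 31.2 F [-0.1   0.44 -4.47] w 0.0128
scene diff px 1521
side diff px 37
```

{"name": "drive_tool", "arguments": {"offset": [[0, 0, 0], [0, 0, 0], [0, 0, 0], [0, 0, 0], [0, 0, 0], [0, 0, 0], [0, 0, 0], [0, 0, 0], [0, 0, 0], [0, 0, 0]], "turn": [[-0.1, 0, 0], [-0.1, 0, 0], [-0.1, 0, 0], [-0.1, 0, 0], [-0.1, 0, 0], [0, 0, 0], [0, 0, 0], [0, 0, 0], [0, 0, 0], [0, 0, 0]], "hand": [0, 0, 0, 0, 0, 0, 0, 0, 0, 0]}}

```text
time_s: 14.5
position: [0.5971, -0.1993, 0.1493]
tool_rot: [[-0.239, 0.803, 0.546], [0.971, 0.197, 0.134], [0.0, 0.562, -0.827]]
ft_force: [-0.9, -0.1, -4.4]
grip_width: 0.013
gripper_force: 78.3
```

```bash
python3 look.py 34 28
```

```text
t 14.5 pos [ 0.5971 -0.1993  0.1493] tilt 34.2 F [-0.93 -0.12 -4.4 ] w 0.013
scene diff px 3195
side diff px 76
```

{"name": "drive_tool", "arguments": {"offset": [[0, 0, 0], [0, 0, 0], [0, 0, 0], [0, 0, 0], [0, 0, 0], [0, 0, 0], [0, 0, 0], [0, 0, 0], [0, 0, 0], [0, 0, 0]], "turn": [[-0.1, 0, 0], [-0.1, 0, 0], [-0.1, 0, 0], [-0.1, 0, 0], [-0.1, 0, 0], [0, 0, 0], [0, 0, 0], [0, 0, 0], [0, 0, 0], [0, 0, 0]], "hand": [0, 0, 0, 0, 0, 0, 0, 0, 0, 0]}}

```text
time_s: 15.85
position: [0.5971, -0.1994, 0.1494]
tool_rot: [[-0.239, 0.773, 0.587], [0.971, 0.19, 0.144], [-0.0, 0.605, -0.796]]
ft_force: [0.0, -0.1, -4.6]
grip_width: 0.013
gripper_force: 78.4
```

```bash
python3 look.py 37 28
```

```text
t 15.85 pos [ 0.5971 -0.1994  0.1494] tilt 37.2 F [ 0.04 -0.05 -4.57] w 0.013
scene diff px 4884
side diff px 181
```

```bash
python3 -c "
import cv2,numpy as np
f=lambda k:cv2.resize(cv2.imread(f'pics/side_{k}.png')[90:190,290:370],(400,500),interpolation=2)
cv2.imwrite('pics/m37.png',np.hstack([f(34),f(37)]))"
```

```text
(no output)
```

View pics/m37.png

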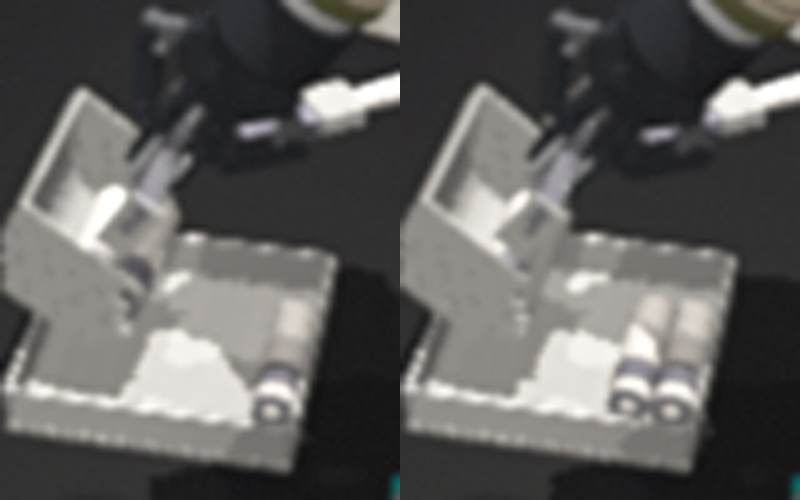

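At 37° two tubes lie at rest side by side in the tray, at (635,400) and (675,400). The third is still in the trough. Now I level it, lift it and carry it back.

{"name": "drive_tool", "arguments": {"offset": [[0, 0, 0], [0, 0, 0], [0, 0, 0], [0, 0, 0], [0, 0, 0], [0, 0, 0], [0, 0, 0], [0, 0, 0], [0, 0, 0], [0, 0, 0]], "turn": [[0.3, 0, 0], [0.6, 0, 0], [0.8, 0, 0], [0.8, 0, 0], [0.8, 0, 0], [0.8, 0, 0], [0.8, 0, 0], [0.7, 0, 0], [0.4, 0, 0], [0.2, 0, 0]], "hand": [0, 0, 0, 0, 0, 0, 0, 0, 0, 0]}}

```text
time_s: 17.2
position: [0.5974, -0.1991, 0.1491]
tool_rot: [[-0.239, 0.971, -0.0], [0.971, 0.239, 0.0], [0.001, -0.0, -1.0]]
ft_force: [-0.1, 0.6, -3.9]
grip_width: 0.0128
gripper_force: 78.3
```

{"name": "drive_tool", "arguments": {"offset": [[0, 0, -0.1], [0, 0, -0.3], [0, 0, -0.4], [0.1, 0.02, -0.3], [0.2, 0.05, -0.1], [0.4, 0.09, 0], [0.6, 0.13, 0], [0.75, 0.17, 0], [0.75, 0.17, 0], [0.75, 0.17, 0]], "turn": [[0, 0, 0], [0, 0, 0], [0, 0, 0], [0, 0, 0], [0, 0, 0], [0, 0, 0], [0, 0, 0], [0, 0, 0], [0, 0, 0], [0, 0, 0]], "hand": [0, 0, 0, 0, 0, 0, 0, 0, 0, 0]}}

```text
time_s: 18.45
position: [0.5937, -0.0511, 0.197]
tool_rot: [[-0.24, 0.971, -0.001], [0.971, 0.24, 0.001], [0.001, -0.001, -1.0]]
ft_force: [1.0, 1.1, -4.3]
grip_width: 0.0129
gripper_force: 78.3
```

{"name": "drive_tool", "arguments": {"offset": [[0.75, 0.17, 0], [0.75, 0.17, 0], [0.75, 0.17, 0], [0.75, 0.17, 0], [0.75, 0.17, 0], [0.75, 0.17, 0], [0.75, 0.17, 0], [0.75, 0.17, 0], [0.75, 0.17, 0], [0.6, 0.13, 0]], "turn": [[0, 0, 0], [0, 0, 0], [0, 0, 0], [0, 0, 0], [0, 0, 0], [0, 0, 0], [0, 0, 0], [0, 0, 0], [0, 0, 0], [0, 0, 0]], "hand": [0, 0, 0, 0, 0, 0, 0, 0, 0, 0]}}

```text
time_s: 19.7
position: [0.5872, 0.2502, 0.1968]
tool_rot: [[-0.24, 0.971, -0.001], [0.971, 0.24, 0.0], [0.0, -0.001, -1.0]]
ft_force: [0.1, 0.0, -4.3]
grip_width: 0.013
gripper_force: 78.3
```

{"name": "drive_tool", "arguments": {"offset": [[0.4, 0.09, 0], [0.2, 0.05, 0], [0.1, 0.02, 0], [0, 0, 0], [0, 0, 0], [0, 0, 0], [0, 0, 0], [0, 0, 0], [0, 0, 0], [0, 0, 0]], "turn": [[0, 0, 0], [0, 0, 0], [0, 0, 0.1], [0, 0, 0.25], [0, 0, 0.3], [0, 0, 0.3], [0, 0, 0.2], [0, 0, 0], [0, 0, 0], [0, 0, 0]], "hand": [0, 0, 0, 0, 0, 0, 0, 0, 0, 0]}}

```text
time_s: 20.95
position: [0.5882, 0.2762, 0.1973]
tool_rot: [[-0.12, 0.993, -0.0], [0.993, 0.12, -0.0], [-0.0, -0.0, -1.0]]
ft_force: [0.3, 0.0, -3.3]
grip_width: 0.0132
gripper_force: 78.3
```

{"name": "drive_tool", "arguments": {"offset": [[0.1, 0, 0], [0.2, 0, 0.2], [0.1, 0, 0.4], [0, 0, 0.5], [0, 0, 0.5], [0, 0, 0.5], [0, 0, 0.3], [0, 0, 0.1], [0, 0, 0.05], [0, 0, 0]], "turn": [[0, 0, 0], [0, 0, 0], [0, 0, 0], [0, 0, 0], [0, 0, 0], [0, 0, 0], [0, 0, 0], [0, 0, 0], [0, 0, 0], [0, 0, 0]], "hand": [0, 0, 0, 0, 0, 0, 0, 0, 0, 0]}}

```text
time_s: 22.2
position: [0.5865, 0.2922, 0.0958]
tool_rot: [[-0.12, 0.993, 0.001], [0.993, 0.12, 0.0], [0.0, 0.001, -1.0]]
ft_force: [0.3, 1.1, -3.6]
grip_width: 0.013
gripper_force: 78.3
```

{"name": "drive_tool", "arguments": {"offset": [[0, 0, 0.02], [0, 0, 0.02], [0, 0, 0.02], [0, 0, 0], [0, 0, 0], [0, 0, 0], [0, 0, 0], [0, 0, 0], [0, 0, 0], [0, 0, 0]], "turn": [[0, 0, 0], [0, 0, 0], [0, 0, 0], [0, 0, 0], [0, 0, 0], [0, 0, 0], [0, 0, 0], [0, 0, 0], [0, 0, 0], [0, 0, 0]], "hand": [0, 0, 0, 0, 0, 0, 0, 0, 0, 0]}}

```text
time_s: 23.45
position: [0.5863, 0.2921, 0.0929]
tool_rot: [[-0.12, 0.993, 0.0], [0.993, 0.12, 0.0], [-0.0, 0.0, -1.0]]
ft_force: [0.1, 1.0, -3.4]
grip_width: 0.0128
gripper_force: 78.3
```

{"name": "drive_tool", "arguments": {"offset": [[0, 0, 0.02], [0, 0, 0.02], [0, 0, 0.01], [0, 0, 0], [0, 0, 0], [0, 0, 0], [0, 0, 0], [0, 0, 0], [0, 0, 0], [0, 0, 0]], "turn": [[0, 0, 0], [0, 0, 0], [0, 0, 0], [0, 0, 0], [0, 0, 0], [0, 0, 0], [0, 0, 0], [0, 0, 0], [0, 0, 0], [0, 0, 0]], "hand": [0, 0, 0, 0, 0, 0, 0, 0, 0, 0]}}

```text
time_s: 24.7
position: [0.5864, 0.2921, 0.0919]
tool_rot: [[-0.12, 0.993, 0.001], [0.993, 0.12, 0.0], [0.0, 0.001, -1.0]]
ft_force: [-4.0, -2.0, 6.1]
grip_width: 0.0131
gripper_force: 79.6
```

{"name": "drive_tool", "arguments": {"offset": [[0, 0, 0], [0, 0, 0], [0, 0, 0], [0, 0, 0], [0, 0, 0], [0, 0, -0.1], [0, 0, -0.4], [0, 0, -0.8], [0, 0, -1], [0, 0, -1]], "turn": [[0, 0, 0], [0, 0, 0], [0, 0, 0], [0, 0, 0], [0, 0, 0], [0, 0, 0], [0, 0, 0], [0, 0, 0], [0, 0, 0], [0, 0, 0]], "hand": [0.25, 0.3, 0.45, 0.6, 0.7, 0.7, 0.7, 0.7, 0.7, 0.7]}}

```text
time_s: 25.95
position: [0.5862, 0.2921, 0.2256]
tool_rot: [[-0.12, 0.993, 0.001], [0.993, 0.12, 0.0], [0.0, 0.001, -1.0]]
ft_force: [0.4, -0.0, 0.6]
grip_width: 0.0599
gripper_force: 0.0
```

```bash
python3 look.py end; python3 - <<'E'
from h import *
f=cv2.imread('pics/scene_end.png')[170:310,180:460];g=cv2.imread('pics/side_end.png')[130:320,170:370]
w=get_image('wrist')
a=cv2.resize(f,(800,400))[:, :];b=cv2.resize(g,(210,200));c=cv2.resize(w,(320,200))
im=np.zeros((600,800,3),np.uint8);im[:400]=a;im[400:,:210]=b;im[400:,220:540]=c
cv2.imwrite('pics/end.png',im)
E
```

```text
t 25.95 pos [0.5862 0.2921 0.2256] tilt 0.1 F [ 0.44 -0.01  0.55] w 0.0599
```

View pics/end.png

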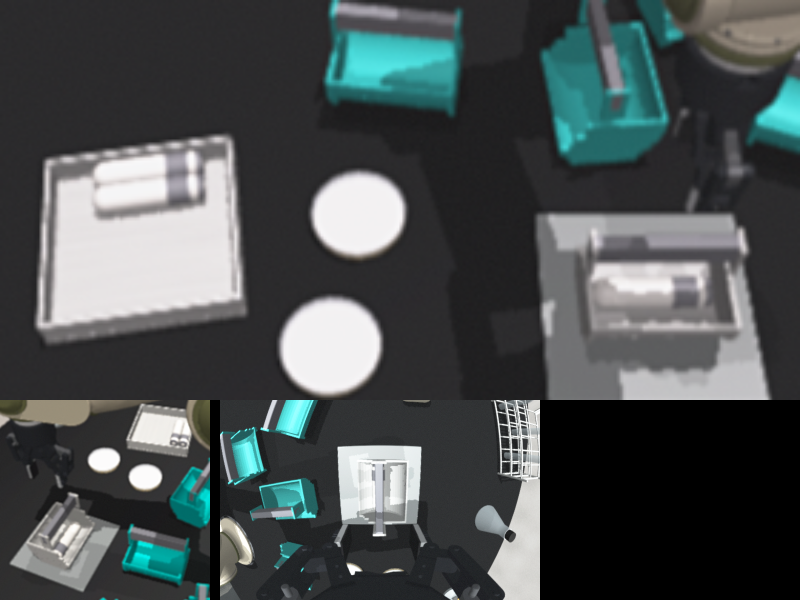

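The two tubes lie in the tray at (150,180). The trough stands centred on the mat at (665,285) with one tube inside, the dishes have not moved and the gripper is clear, so I hand in.

```bash
python3 -c "
from rig import env
print(env.close_job())"
```

```text
the job is handed in; nothing more can be done
None
```

The job is handed in at about 26 s of the 69 s: two tubes lie in the tray, the trough stands released on the middle of the mat with the third tube inside, and the petri dishes have not moved.

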